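# Unlock a lens barrel and hold it pressed in a V-block

## Task

Twist the orange captive screw cap on the black transport cradle anticlockwise until its steel tab is swung well clear of the lens barrel, then lift the barrel out and lay it lengthwise, centred, in the aluminium V-block. Press it gently down, with about 10 newtons, so that it bears on both sloping faces, and finish while the gripper is still holding it pressed there: do not let go. Do not drop the barrel on the bench or press hard, and leave the jar, ring and brush alone.

Things in the scene. Friction and masses are not known exactly. Their poses are not given: they have to be found in the camera images.
- cradle: Fixed black cradle, foot 90 (x) x 215 (y) x 12 mm. Origin on its underside below the stored barrel's middle; z up, y along the barrel. Barrel lies on two supports at y = -45 and +45 (18 wide, shelf z = 22, so its axis is at z = 38) with side lips up to z = 32, 58 over their outsides; between them only the foot plate. End stop at y = -74, 34 high. Cap axis at x = 0, y = +98.
- cap (a joint): Turn of the orange cap, rad: at 0 the tab points along the cradle's -y, 3 mm above the barrel's end; grows anticlockwise seen from above, stop at 1.9. At 1.57 the tab points along the cradle's +x; it is clear from 1.0. Starts between 0 and 0.3. The cap does not rise as it turns, has light friction (0.03 N m) and stays where left.
- cap_grip (a point): Point on the cap's vertical axis at the height to grip it, 12 mm below its top. The cap is an upright ribbed round knob, 34 mm diameter, z = 57 to 91 above the bench; its steel tab, 16 wide, 4 thick (z = 57 to 61), reaches 52 mm from the axis. The point's -y points along the tab.
- lens: Loose dark steel lens barrel, a plain cylinder 32 mm diameter and 130 mm long with brass rings and a grey band round its middle, about 0.22 kg. Origin at its centre, y along its axis (both ends alike). It starts lying in the cradle with its axis level.
- vblock: Fixed V-block: steel foot 100 (x) x 130 (y) x 12 mm, origin at the centre of its underside, z up, y along the V. Two aluminium 90 degree V saddles, 20 mm long, at y = -48 and +48, leave a 76 mm gap for the fingers. V bottom at x = 0, z = 22.4; faces rise to z = 43.6 at x = -21 and +21; 56 mm over the outsides. A seated barrel's axis is at x = 0, z = 45.
- v_near: The two sloping V faces on the -x side of the V-block (one in each saddle), rigid, polished and slippery (friction about 0.2): a barrel held off-centre bears on one side only. Its frame is that of the V-block.
- v_far: The two sloping V faces on the +x side of the V-block, rigid, polished and slippery (friction about 0.2). Its frame is that of the V-block.
- jar: Bystander: amber jar with a white cap, 44 mm diameter, 45 mm high, standing between cradle and V-block; origin under its centre.
- bronze: Bystander: flat bronze ring, 52 mm outside, 12 mm high; origin under its centre.
- brush: Bystander: small brush lying on the bench, 150 mm long; origin under its middle.

How it is judged:
On the way, in this order (a step that is already met when the one before it is completed fails the run):
1. the cap is twisted open, its tab clear of the barrel (value of joint cap above 1 rad and height (world z) of lens below 0.05 m), for 0.1 s.
2. the barrel is lifted out of the cradle by the gripper (height (world z) of lens above 0.075 m and contact force between the fingers and lens above 1 N), for 0.1 s.
At the end, for the whole second after the job is handed in: Barrel still in the V: within 3 mm sideways and 15 mm lengthwise of its middle, axis 42 to 47.5 mm above the V-block's underside, parallel within 0.06 rad, pressing on near and far faces with over 2.5 N each; fingers still bear on it with over 2 N; cap still turned over 1.0 rad (x of lens in the frame of vblock between -0.003 and 0.003 m and y of lens in the frame of vblock between -0.015 and 0.015 m and z of lens in the frame of vblock between 0.042 and 0.0475 m and angle between the y axis of lens and the y axis of vblock, either way round below 0.06 rad and contact force between lens and v_near above 2.5 N and contact force between lens and v_far above 2.5 N and contact force between the fingers and lens above 2 N and linear speed of lens below 0.02 m/s and value of joint cap above 1 rad); the arm keeps its last pose, push and grip.
It fails at once if the amber jar is shifted by more than 30 mm (distance of jar from where it was at the start of the episode above 0.03 m).
It fails at once if the bronze ring is shifted by more than 30 mm (distance of bronze from where it was at the start of the episode above 0.03 m).
It fails at once if the brush is shifted by more than 30 mm (distance of brush from where it was at the start of the episode above 0.03 m).
It fails at once if the barrel is dropped on the bench (height (world z) of lens below 0.028 m).
It fails at once if the barrel is pressed hard (more than 45 N) onto the V faces (contact force between lens and v_near above 45 N or contact force between lens and v_far above 45 N).
It also fails if it takes over 56 s, if anything falls off the work surface, if the arm or the gripper's body presses on something with over 40 N, if the wrist force passes 120 N, or if a joint passes its speed limit or range.

## Robot

A 6-joint arm with a two-finger parallel gripper is mounted at the origin on the work surface. World frame = base frame: x ahead of the robot, y to its left, z up, the work surface at z = 0. Lengths are in m, angles in rad, forces in N, time in s.
With the tool pointing down it reaches from about 0.425 to 0.95 m from the base axis. Payload 3.5 kg.
Tool frame: the origin (TCP) lies on the centre line of the jaws, within the pads' length; the fingertips stand 25 mm ahead of it and the grasp point (between the pads) lies 6 mm ahead of it; y points along the fingers, z is the direction in which the jaws open and shut, and the axes are right-handed (so a half turn about y gives the same grasp; the last joint's range is limited). The gripper opens to 85 mm and grips with 20 to 120 N. Pads are 22 mm wide; open, the fingers measure 114 mm over their backs; the gripper's body (76 mm by 85 mm) begins 54 mm behind the grasp point. The pads swing forward as they close: fully open they stand 13 mm farther back than shut.
Start: joints at [0.972, 0.286, 1.577, -0, 1.279, -0.15], TCP at [0.293, 0.608, 0.256] pointing down, gripper open.
Joint ranges: [-2.77, 2.77], [-0.9, 2.22], [0.21, 2.48], [-1.53, 4.67], [0.24, 2.81], [-2.84, 2.84]. Speed limits (rad/s): [2.79, 2.79, 3.14, 3.14, 3.14, 3.14].

## Interface

Orientations are given as a unit quaternion [x, y, z, w].
In Python, from plant import ctrl gives the robot as it stands.
- The arm moves only by the tool arm_command, never from a script. Its argument "steps" is a list of rows, each an object with "hand": the opening, from 0 (shut) to 1 (fully open); "travel": the shift along the tool's x, y, z in units of 0.3 m (1.0 is 0.3 m), a list of three; "rotation": the turn, a rotation vector about the tool's x, y, z in units of 30 degrees (1.0 is 30 degrees), a list of three. A call has 1 to 20 rows; each row shifts and turns the pose as measured when the row begins, along the tool's axes as they then stand; what a row does not reach is not made up. A row lasts 1/8 s, in which the tool goes at most 62.5 mm and 10.7 degrees, less where a joint would pass 70% of its speed; a pose out of reach is approached as far as the arm can. A call with a number of a shift or a turn outside -1 to 1 is refused whole. A call with a gripper value outside its range is refused whole. The fingers move at their own pace and stop on an object; "grip_force" is the grip in N (left out, the last holds). Time passes only in rows, so rows that do not move let the fingers close. It gives the time, the measured TCP pose, the force and the opening at its end, in the units of the state.
- ctrl.get_state(): the state, without advancing time (a new reading comes with each control period).
- ctrl.read_camera(name): name is "side" or "top"; returns (picture, depth): 480x640x3 uint8, blue, green, red; 480x640 float32, m along the optical axis (not along the pixel's ray), 0 where there is no reading.
- ctrl.camera_params(name): a dict with "fx", "fy", "cx", "cy" (pixels), "extrinsics" (4x4, takes a point from camera to world coordinates). Camera axes: x right, y down, z forward; pixel columns grow to the right and rows downward; lengths in m; the calibration is good to about 2 mm. A picture is of the moment at which its call begins. camera_params takes no time and is no camera call.
- ctrl.sign_off(): hands the job in, once; it reports no verdict.
Trained networks look in the newest picture that a camera, given by its name, has taken for a name from the list of things; names that differ only in an ending like _2 or _b are one class to them, and where a whole thing is asked for, a point or a joint stands for the part that bears it (a point fixed in the world has none). Each returns a list of dicts, best first, with "score" (0 to 1); they miss things now and then, are a little off and sometimes report something else, mostly with a low value. They report only what shows in the picture. A call takes as long as a camera call.
- ctrl.masks_of(camera, thing): "region" (480x640 bool, what is visible of it) and "at" ([column, row] in pixels, amid what is visible of it).
The state is a dict: "time": time; "qpos": joint angles; "dq": joint speeds; "joint_efforts": joint torques, N m; "eef_pos": TCP position; "tcp_rot": TCP orientation; "contact_force": force on the tool from outside, world axes, zero at the start; "wrist_torque": the same for the moment, N m; "opening": opening from 0.0 (shut) to 1.0 (fully open).
Only numpy, scipy, OpenCV 4.12 (cv2) and the standard library are available. Lean on these libraries where they do the work, as an engineer would, in place of code of your own. Each camera call takes 0.05 s, during which the arm holds its last target.

## Working session

There is one attempt and no reset: what is moved stays moved. The work goes in short steps, Python scripts to look and compute and a tool call to move; the robot and the scene stay as the last step left them, time stands still between calls to the robot, and variables do not carry over. Pictures are saved under pics/ and viewed, and the job is handed in when it is done.

Besides the shell and the picture viewer there is one more tool, called after "Call:" as name(argument=value, ...) on one line, values as JSON. arm_command: Moves the arm, as the interface text tells. Shifts and turns lie within -1 to 1; 1 stands for 0.3 m of shift or 30 degrees of turn. Its arguments: {"type":"object","properties":{"steps":{"type":"array","items":{"type":"object","properties":{"hand":{"type":"number"},"travel":{"type":"array","items":{"type":"number","minimum":-1,"maximum":1}},"rotation":{"type":"array","items":{"type":"number","minimum":-1,"maximum":1}}}}},"grip_force":{"type":"number"}},"required":["steps"]}

```bash
ls; mkdir -p pics; python3 - <<'E'
from plant import ctrl
import cv2,numpy as np
np.set_printoptions(precision=4,suppress=True)
print(ctrl.get_state())
for n in ("side","top"):
    p,d=ctrl.read_camera(n); cv2.imwrite(f"pics/{n}0.png",p); np.save(f"{n}_d.npy",d)
    print(n,ctrl.camera_params(n))
E
```

```text
pics
{'time': 0.0, 'qpos': array([ 0.972 ,  0.2872,  1.5782,  0.    ,  1.2786, -0.15  ]), 'dq': array([-0.0002, -0.0007, -0.0012, -0.0011, -0.0004, -0.0019]), 'joint_efforts': array([  0.0006, -40.5983, -29.2621,  -0.0002,   0.0058,  -0.    ]), 'eef_pos': array([0.2925, 0.6077, 0.2549]), 'tcp_rot': array([ 0.6902, -0.1577,  0.1571, -0.6886]), 'contact_force': array([-0.229 ,  0.0577, -0.628 ]), 'wrist_torque': array([ 0.0037, -0.0021, -0.0534]), 'opening': 0.997929766183671}
side {'fx': 472.6630126525182, 'fy': 472.6630126525182, 'cx': 320.812677866944, 'cy': 241.05360241297296, 'extrinsics': array([[-0.9987, -0.0441,  0.0249,  0.5782],
       [-0.0451,  0.5517, -0.8328,  0.7007],
       [ 0.023 , -0.8329, -0.553 ,  0.4988],
       [ 0.    ,  0.    ,  0.    ,  1.    ]])}
top {'fx': 563.2790891872679, 'fy': 563.2790891872679, 'cx': 316.06310441084963, 'cy': 241.65799396881866, 'extrinsics': array([[-0.0226, -0.9985,  0.0503,  0.549 ],
       [-0.9997,  0.0225, -0.0037,  0.0444],
       [ 0.0025, -0.0504, -0.9987,  1.1854],
       [ 0.    ,  0.    ,  0.    ,  1.    ]])}
```

View pics/side0.png

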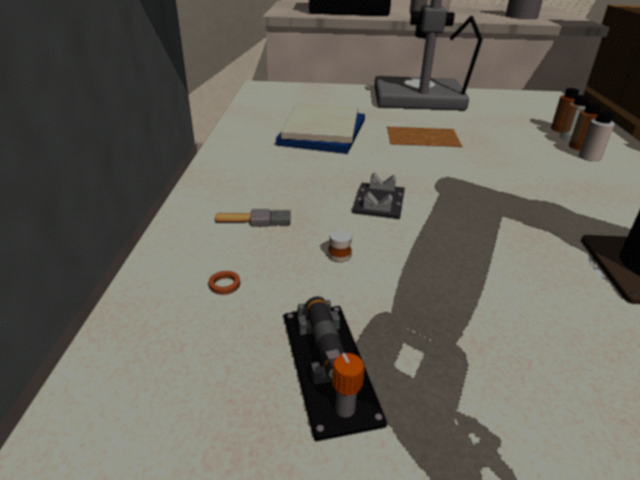

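View pics/top0.png

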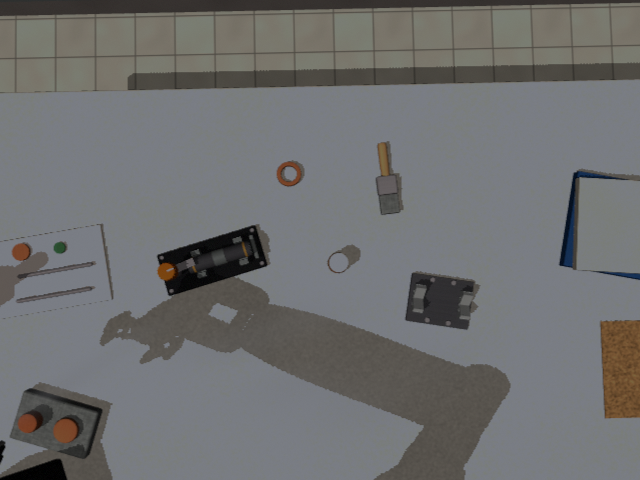

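The top view shows the cradle at about (213,260) with the cap at (167,271), the V-block at (440,300), the jar at (339,262), the ring at (289,174) and the brush at (388,180). The side view shows the same layout.

```bash
cat > h.py <<'E'
from plant import ctrl
import cv2,numpy as np
np.set_printoptions(precision=4,suppress=True)
P={n:ctrl.camera_params(n) for n in("side","top")}
def pts(n,u,v,d):
    c=P[n];X=np.stack([(u-c['cx'])/c['fx']*d,(v-c['cy'])/c['fy']*d,d],-1)
    E=c['extrinsics'];return X@E[:3,:3].T+E[:3,3]
def at_z(n,u,v,z):
    c=P[n];r=c['extrinsics'][:3,:3]@np.array([(u-c['cx'])/c['fx'],(v-c['cy'])/c['fy'],1]);o=c['extrinsics'][:3,3]
    return o+r*(z-o[2])/r[2]
def proj(n,p):
    c=P[n];E=c['extrinsics'];q=(np.atleast_2d(p)-E[:3,3])@E[:3,:3]
    return np.stack([q[:,0]/q[:,2]*c['fx']+c['cx'],q[:,1]/q[:,2]*c['fy']+c['cy']],-1)
E
python3 - <<'E'
from h import *
M={}
for n in("top","side"):
    p,d=ctrl.read_camera(n)
    for t in("cradle","cap","lens","vblock","jar","bronze","brush"):
        r=ctrl.masks_of(n,t)
        for k in r[:2]: 
            m=k['region'];v,u=np.nonzero(m&(d>0))
            X=pts(n,u.astype(float),v.astype(float),d[v,u]); 
            print(n,t,round(k['score'],2),np.round(k['at']),m.sum(),np.median(X,0),np.percentile(X[:,2],[5,95]))
        if r: M[n+t]=r[0]['region']
    M[n+'d']=d;M[n+'p']=p
np.savez("m.npz",**M)
for n,(x,y,w,h) in dict(top=(130,210,160,100),side=(260,280,150,170)).items():
    cv2.imwrite(f"pics/z_{n}.png",cv2.resize(M[n+'p'][y:y+h,x:x+w],None,fx=3.5 if n=='side' else 5,fy=3.5 if n=='side' else 5,interpolation=cv2.INTER_CUBIC))
cv2.imwrite("pics/z_v.png",cv2.resize(M['topp'][250:350,380:500],None,fx=5,fy=5,interpolation=cv2.INTER_CUBIC))
E
```

```text
top cradle 0.97 [206. 269.] 3448 [0.5674 0.2695 0.0126] [0.0081 0.0893]
top cap 0.64 [173. 270.] 446 [0.5578 0.3226 0.0876] [0.058  0.0936]
top lens 0.89 [220. 258.] 954 [0.5812 0.2323 0.0507] [0.0417 0.0559]
top vblock 0.61 [438. 302.] 3086 [ 0.4794 -0.2137  0.0124] [0.0076 0.0393]
top jar 0.64 [338. 263.] 358 [ 0.5639 -0.0032  0.0441] [0.0127 0.0482]
top bronze 0.74 [294. 169.] 195 [0.7552 0.087  0.0114] [0.0079 0.0151]
top brush 0.91 [387. 187.] 1112 [ 0.7206 -0.1092  0.0177] [0.0074 0.0219]
top brush 0.74 [339. 264.] 394 [ 0.564  -0.0048  0.0438] [-0.0001  0.0481]
side cradle 0.73 [333. 387.] 7740 [0.5697 0.3209 0.0124] [0.0083 0.0906]
side cap 0.66 [347. 372.] 1240 [0.5571 0.3416 0.0864] [0.0605 0.092 ]
side lens 0.78 [323. 330.] 1384 [0.5859 0.2379 0.0511] [0.0411 0.0543]
side vblock 0.83 [382. 196.] 1655 [ 0.482  -0.1937  0.0129] [0.0059 0.0388]
side jar 0.84 [340. 246.] 644 [0.5654 0.0104 0.0323] [0.0064 0.0456]
side bronze 0.9 [221. 289.] 519 [0.7551 0.1012 0.0103] [0.0011 0.0129]
side brush 0.97 [257. 217.] 1067 [ 0.7299 -0.099   0.016 ] [0.0001 0.0201]
```

View pics/z_top.png

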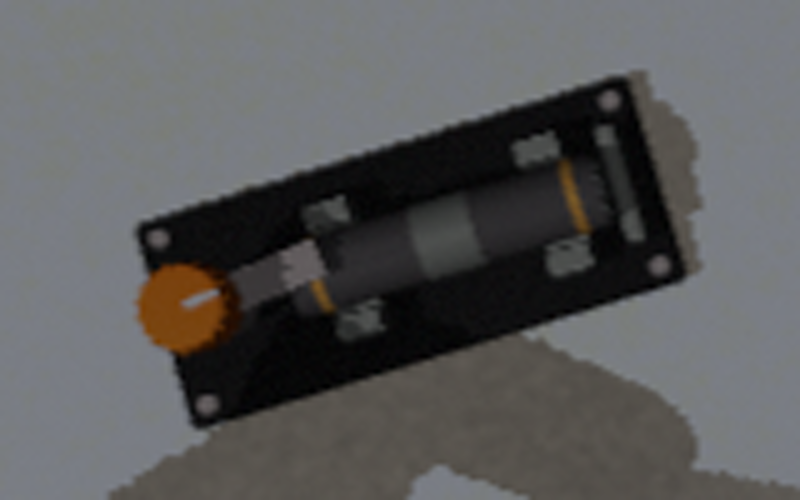

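View pics/z_v.png

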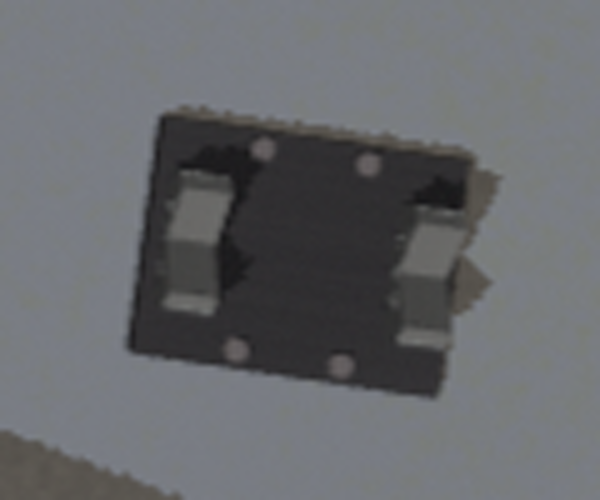

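View pics/z_side.png

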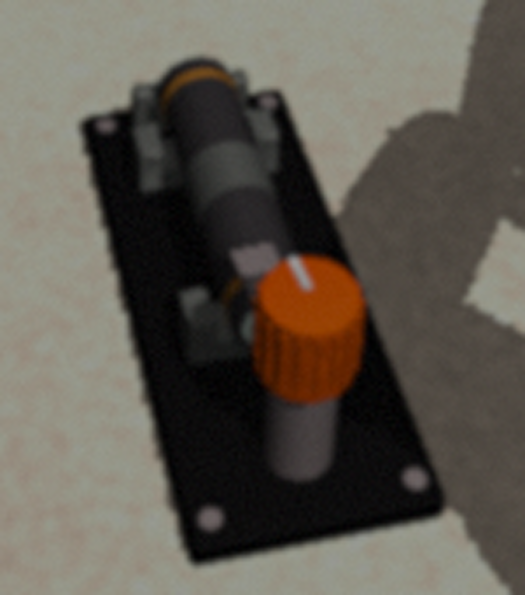

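```bash
cat > fit.py <<'E'
from h import *
from scipy.optimize import least_squares
from scipy.ndimage import map_coordinates,gaussian_filter1d
def foot(n,img,c,th,w,l,z=0.012,skip=()):
    """fit rect (w along x, l along y): edge search on each side; iterate"""
    g=cv2.cvtColor(img,cv2.COLOR_BGR2GRAY).astype(float)
    s=np.arange(-.010,.0101,.0005)
    for it in range(4):
        R=np.array([[np.cos(th),-np.sin(th)],[np.sin(th),np.cos(th)]])
        obs=[]
        for k,(nx,ny,h) in enumerate([(1,0,w/2),(-1,0,w/2),(0,1,l/2),(0,-1,l/2)]):
            if k in skip: continue
            span=(l if nx else w)*.42
            for t in np.linspace(-span,span,41):
                q=np.array([[ (h+a)*nx + (t if not nx else 0),(h+a)*ny+(t if nx else 0)] for a in s])
                W=q@R.T+c
                uv=proj(n,np.c_[W,np.full(len(s),z)])
                pr=gaussian_filter1d(map_coordinates(g,[uv[:,1],uv[:,0]],order=1,mode='nearest'),2)
                d=np.diff(pr); i=np.argmax(d)
                if d[i]<1.0: continue
                obs.append((k,nx,ny,h,*(W[i]+W[i+1])/2))
        O=np.array(obs)
        def res(p):
            R=np.array([[np.cos(p[2]),-np.sin(p[2])],[np.sin(p[2]),np.cos(p[2])]])
            q=(O[:,4:6]-p[:2])@R
            return (q*O[:,1:3]).sum(1)-O[:,3]
        r=least_squares(res,[*c,th],loss='soft_l1',f_scale=.001)
        c=r.x[:2];th=r.x[2]
    e=res(r.x);return c,th,[(int(k),round(1e3*np.median(e[O[:,0]==k]),2),round(1e3*e[O[:,0]==k].std(),2),(O[:,0]==k).sum()) for k in np.unique(O[:,0])]
E
python3 - <<'E'
from fit import *
m=np.load("m.npz")
f=lambda x,y,x0,y0:((x+.5)/5-.5+x0,(y+.5)/5-.5+y0)
for name,cs,w,l in (("cradle",[(140,230),(640,78),(685,275),(195,427)],.09,.215),("v",[(162,115),(473,155),(438,397),(130,350)],.1,.13)):
    o=(130,210) if name=="cradle" else (380,250)
    W=np.array([at_z("top",*f(*c,*o),.012)[:2] for c in cs])
    print(name,W,np.linalg.norm(np.diff(W,axis=0),axis=1))
    c=W.mean(0);d=W[0]-W[1]; th=np.arctan2(d[1],d[0])-np.pi/2  # y axis toward image-left
    print(c,th)
    for n in("top","side"): print(n,foot(n,m[n+"p"],c,th,w,l))
for n in("top","side"):
    d=m[n+'d']
    for t in("cap","jar","lens"):
        k=m[n+t];v,u=np.nonzero(k&(d>0));X=pts(n,u*1.,v*1.,d[v,u])
        if t=="cap": X=X[X[:,2]>.086]; 
        if t=="jar": X=X[X[:,2]>.04]
        if t=="lens": X=X[X[:,2]>.03]
        (cx,cy),r=cv2.minEnclosingCircle(X[:,:2].astype(np.float32))
        print(n,t,X.mean(0),cx,cy,r)
E
```

```text
cradle [[0.5865 0.3705]
 [0.6452 0.1614]
 [0.5626 0.1441]
 [0.5042 0.3484]] [0.2173 0.0844 0.2125]
[0.5746 0.2561] 0.27394746430543604
top (array([0.5748, 0.2585]), np.float64(0.2776367094922049), [(0, np.float64(-0.24), np.float64(0.31), np.int64(41)), (1, np.float64(-0.23), np.float64(0.25), np.int64(41)), (2, np.float64(-0.75), np.float64(3.42), np.int64(41)), (3, np.float64(-0.24), np.float64(0.31), np.int64(41))])
side (array([0.5762, 0.2628]), np.float64(0.2780005107982027), [(0, np.float64(0.26), np.float64(0.39), np.int64(41)), (1, np.float64(0.23), np.float64(0.52), np.int64(40)), (2, np.float64(0.78), np.float64(0.11), np.int64(41)), (3, np.float64(4.72), np.float64(2.66), np.int64(28))])
v [[ 0.5391 -0.158 ]
 [ 0.5196 -0.2869]
 [ 0.42   -0.2687]
 [ 0.4422 -0.1417]] [0.1304 0.1013 0.1289]
[ 0.4802 -0.2138] -0.15046454218504124
top (array([ 0.4799, -0.2133]), np.float64(-0.16874873892981587), [(0, np.float64(0.28), np.float64(1.95), np.int64(41)), (1, np.float64(0.26), np.float64(0.3), np.int64(41)), (2, np.float64(0.82), np.float64(0.28), np.int64(41)), (3, np.float64(1.69)
[... 182 characters left out ...]
.float64(0.32), np.int64(41)), (2, np.float64(-0.33), np.float64(0.8), np.int64(41)), (3, np.float64(-7.67), np.float64(7.62), np.int64(37))])
top cap [0.5536 0.3316 0.0906] 0.5538812279701233 0.33210495114326477 0.017466982826590538
top jar [ 0.5643 -0.0047  0.0447] 0.5643796324729919 -0.0047407737001776695 0.019808655604720116
top lens [0.5809 0.2324 0.0501] 0.5797733068466187 0.2357921302318573 0.0655699148774147
side cap [0.5553 0.3362 0.0905] 0.5552079081535339 0.33429187536239624 0.018021881580352783
side jar [ 0.5654 -0.0006  0.0444] 0.5653207302093506 -0.0030398855451494455 0.02116103284060955
side lens [0.5865 0.237  0.0498] 0.5828230381011963 0.23843379318714142 0.06643971800804138
```

```bash
python3 - <<'E'
from fit import *
m=np.load("m.npz")
V0=np.array([.48,-.2133])
for n in("top","side"):
  for sk in((),(3,),(0,3)):
    print(n,sk,foot(n,m[n+"p"],V0,-.1687,.1,.13,skip=sk))
print(foot("top",m["topp"],np.array([.5748,.2585]),.2776,.09,.215,skip=(2,)))
print(foot("side",m["sidep"],np.array([.5755,.2595]),.2776,.09,.215,skip=(3,)))
# overlays
for n,sc in(("top",5),("side",6)):
    img=m[n+"p"];x,y,w,h=(380,250,120,100) if n=="top" else (340,160,80,70)
    z=cv2.resize(img[y:y+h,x:x+w],None,fx=sc,fy=sc,interpolation=cv2.INTER_CUBIC)
    c,th=V0,-.1687
    def L(q):
        q=np.array(q);R=np.array([[np.cos(th),-np.sin(th)],[np.sin(th),np.cos(th)]])
        W=np.c_[q[:,:2]@R.T+c,q[:,2]];uv=proj(n,W);uv=(uv-[x,y]+.5)*sc-.5
        cv2.polylines(z,[np.round(uv).astype(np.int32)],True,(0,255,0),1)
    L([(-.05,-.065,.012),(.05,-.065,.012),(.05,.065,.012),(-.05,.065,.012)])
    for yy in(-.058,-.038,.038,.058):
        L([(-.028,yy,.012),(-.028,yy,.0436),(-.021,yy,.0436),(0,yy,.0224),(.021,yy,.0436),(.028,yy,.0436),(.028,yy,.012)])
    cv2.imwrite(f"pics/ov_{n}.png",z)
E
```

```text
top () (array([ 0.4799, -0.2132]), np.float64(-0.16815525524453226), [(0, np.float64(0.27), np.float64(1.95), np.int64(41)), (1, np.float64(0.27), np.float64(0.29), np.int64(41)), (2, np.float64(0.73), np.float64(0.25), np.int64(41)), (3, np.float64(1.28), np.float64(2.8), np.int64(41))])
top (3,) (array([ 0.48  , -0.2123]), np.float64(-0.17276689790527813), [(0, np.float64(0.27), np.float64(1.78), np.int64(41)), (1, np.float64(0.25), np.float64(0.28), np.int64(41)), (2, np.float64(0.23), np.float64(0.25), np.int64(41))])
top (0, 3) (array([ 0.4796, -0.2123]), np.float64(-0.17185345391540444), [(1, np.float64(-0.25), np.float64(0.27), np.int64(41)), (2, np.float64(0.24), np.float64(0.25), np.int64(41))])
side () (array([ 0.4843, -0.198 ]), np.float64(-0.1688311124289886), [(0, np.float64(0.71), np.float64(0.44), np.int64(41)), (1, np.float64(0.29), np.float64(0.32), np.int64(41)), (2, np.float64(-0.36), np.float64(0.79), np.int64(41)), (3, np.float64(-7.64), np.float64(7.59), np.int64(37))])
side (3,) (array([ 0.4841, -0.1986]), np.float64(-0.16931757428990493), [(0, np.float64(0.75), np.float64(0.46), np.int64(41)), (1, np.float64(0.75), np.float64(0.31), np.int64(41)), (2, np.float64(-0.23), np.float64(0.77), np.int64(41))])
side (0, 3) (array([ 0.4836, -0.1983]), np.float64(-0.1708034309319232), [(1, np.float64(0.16), np.float64(0.3), np.int64(41)), (2, np.float64(0.2), np.float64(0.78), np.int64(41))])
(array([0.5749, 0.2585]), np.float64(0.27685047201428836), [(0, np.float64(-0.25), np.float64(0.27), np.int64(41)), (1, np.float64(-0.24), np.float64(0.25), np.int64(41)), (3, np.float64(-0.23), np.float64(0.29), np.int64(41))])
(array([0.5759, 0.2637]), np.float64(0.27781755535448827), [(0, np.float64(0.3), np.float64(0.42), np.int64(41)), (1, np.float64(0.22), np.float64(0.52), np.int64(40)), (2, np.float64(0.05), np.float64(0.16), np.int64(41))])
```

View pics/ov_top.png

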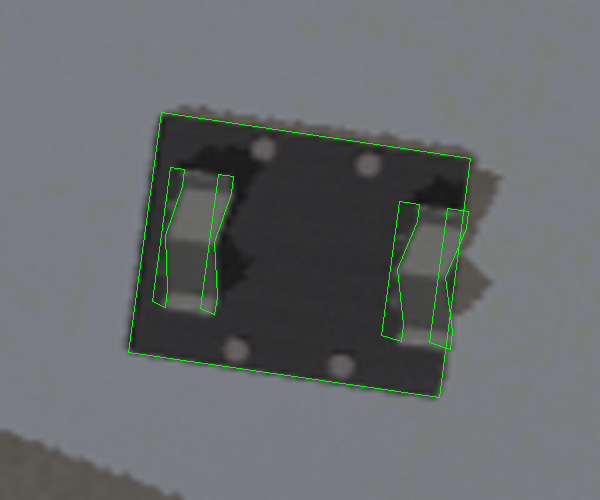

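View pics/ov_side.png

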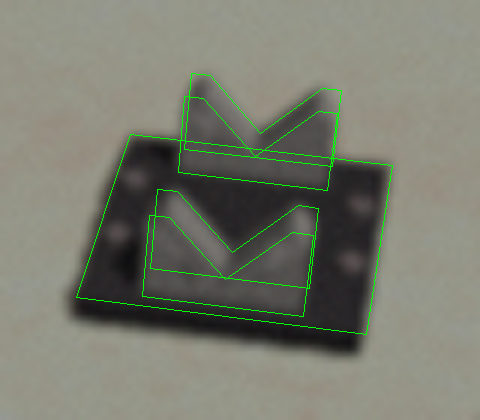

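The top overlay matches the V-block foot to under 1 mm. The side overlay is shifted about 2–3 mm, a calibration offset that also shows on the cradle, so I'll use positions relative to the cradle.

```bash
cat > plan.py <<'E'
from h import *
from scipy.spatial.transform import Rotation as Ro
def Rgoal(jawyaw,cur):
    """tool y down, z (jaw dir) at yaw in world, choosing half turn nearest cur"""
    b=None
    for k in(0,np.pi):
        z=np.array([np.cos(jawyaw+k),np.sin(jawyaw+k),0]);y=np.array([0,0,-1.]);x=np.cross(y,z)
        R=Ro.from_matrix(np.c_[x,y,z]);a=(cur.inv()*R).magnitude()
        if b is None or a<b[0]: b=(a,R)
    return b[1]
def plan(p,jawyaw=None,smax=.055,rmax=9.,n=None,start=None):
    s=ctrl.get_state() ;pc,Rc=(s['eef_pos'],Ro.from_quat(s['tcp_rot']))
    Rg=Rc if jawyaw is None else Rgoal(jawyaw,Rc)
    dv=(Rc.inv()*Rg).as_rotvec();ds=np.asarray(p)-pc
    N=n or max(1,int(np.ceil(max(np.linalg.norm(ds)/smax,np.degrees(np.linalg.norm(dv))/rmax))))
    print("t",s['time'],"from",pc,"jaw yaw",np.arctan2(*Rc.as_matrix()[[1,0],2]),"tilt",Rc.as_matrix()[:,1],"F",s['contact_force'],"open",s['opening'],'q',s['qpos'])
    print("N",N)
    for i in range(N):
        R=Rc*Ro.from_rotvec(dv*i/N)
        print(np.round(R.inv().apply(ds/N)/.3,3).tolist(),np.round(np.degrees(dv/N)/30,3).tolist())
E
python3 - <<'E'
from plan import *
f=lambda x,y:((x+.5)/5-.5+130,(y+.5)/5-.5+210)
for q in((300,262),(322,257)):
  a=at_z("top",*f(*q),.061)[:2]-[.5538,.3321];print(np.linalg.norm(a),np.arctan2(a[1],a[0])-(.277-np.pi/2))
plan([.5545,.3332,.17],.277+.15)
E
```

```text
0.04232268873076092 0.1334279013418096
0.05113228135687295 0.09701819089620978
t 0.9 from [0.2928 0.6082 0.2563] jaw yaw 1.1220585597341688 tilt [ 0.  0. -1.] F [0.0723 0.5136 0.9499] open 0.9984965409540231 q [ 0.972   0.2863  1.5767 -0.      1.2786 -0.15  ]
N 8
[0.148, 0.036, -0.056] [-0.0, 0.166, 0.0]
[0.152, 0.036, -0.043] [-0.0, 0.166, 0.0]
[0.155, 0.036, -0.03] [-0.0, 0.166, 0.0]
[0.157, 0.036, -0.016] [-0.0, 0.166, 0.0]
[0.158, 0.036, -0.002] [-0.0, 0.166, 0.0]
[0.158, 0.036, 0.012] [-0.0, 0.166, 0.0]
[0.156, 0.036, 0.025] [-0.0, 0.166, 0.0]
[0.153, 0.036, 0.039] [-0.0, 0.166, 0.0]
```

Call:
arm_command(steps=[{"hand": 1, "travel": [0.148, 0.036, -0.056], "rotation": [0, 0.17, 0]}, {"hand": 1, "travel": [0.152, 0.036, -0.043], "rotation": [0, 0.17, 0]}, {"hand": 1, "travel": [0.155, 0.036, -0.03], "rotation": [0, 0.17, 0]}, {"hand": 1, "travel": [0.157, 0.036, -0.016], "rotation": [0, 0.17, 0]}, {"hand": 1, "travel": [0.158, 0.036, -0.002], "rotation": [0, 0.17, 0]}, {"hand": 1, "travel": [0.158, 0.036, 0.012], "rotation": [0, 0.17, 0]}, {"hand": 1, "travel": [0.156, 0.036, 0.025], "rotation": [0, 0.17, 0]}, {"hand": 1, "travel": [0.153, 0.036, 0.039], "rotation": [0, 0.17, 0]}, {"hand": 1, "travel": [0, 0, 0], "rotation": [0, 0, 0]}])

```text
time: 2.02
eef_pos: [0.5579, 0.3225, 0.1691]
tcp_rot: [-0.585, 0.394, -0.394, 0.589]
contact_force: [-0.6, 0.7, -0.4]
opening: 0.998
```

```bash
python3 - <<'E'
from plan import *
plan([.5545,.3332,.087],.38)
p,d=ctrl.read_camera("side");cv2.imwrite("pics/s1.png",cv2.resize(p[230:470,220:500],None,fx=2.5,fy=2.5))
E
```

```text
t 2.025 from [0.5579 0.3225 0.1691] jaw yaw 0.38899958029707105 tilt [ 0.0039  0.0044 -1.    ] F [-0.5827  0.6898 -0.3723] open 0.9978000184640218 q [ 0.3659  0.2982  1.7282  0.003   1.11   -0.0245]
N 2
[-0.018, 0.137, 0.001] [-0.005, 0.009, -0.002]
[-0.019, 0.137, 0.001] [-0.005, 0.009, -0.002]
```

View pics/s1.png

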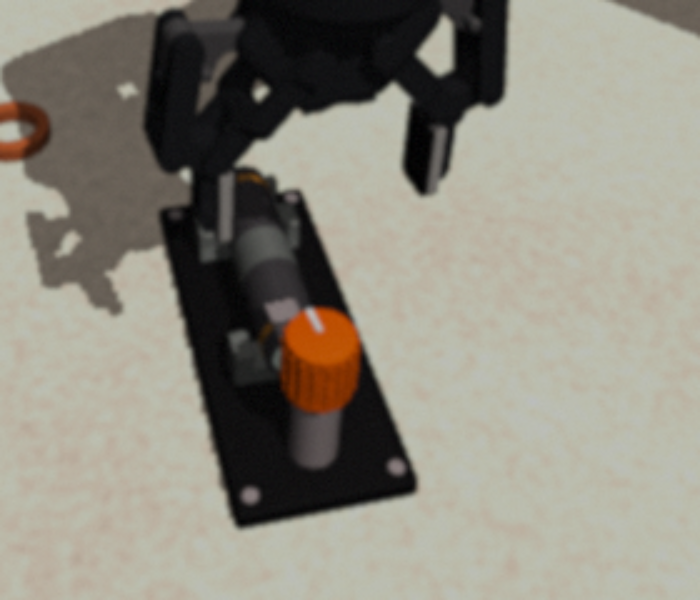

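The open gripper is above the cap, which sits at about (320,360) in the crop, between the two fingers. Next I correct xy and go down.

Call:
arm_command(steps=[{"hand": 1, "travel": [-0.037, 0, 0.002], "rotation": [-0.01, 0.018, -0.004]}, {"hand": 1, "travel": [0, 0.13, 0], "rotation": [0, 0, 0]}, {"hand": 1, "travel": [0, 0.13, 0], "rotation": [0, 0, 0]}, {"hand": 1, "travel": [0, 0, 0], "rotation": [0, 0, 0]}])

```text
time: 2.58
eef_pos: [0.551, 0.3421, 0.0936]
tcp_rot: [-0.585, 0.394, -0.394, 0.589]
contact_force: [-0.5, -0.2, -0.6]
opening: 0.994
```

```bash
python3 - <<'E'
from plan import *
plan([.5545,.3332,.087],.38)
E
```

```text
t 2.575 from [0.551  0.3421 0.0936] jaw yaw 0.3884852082726935 tilt [ 0.0041  0.0047 -1.    ] F [-0.5143 -0.202  -0.5683] open 0.9943316136175505 q [0.3985 0.3978 1.7527 0.0032 0.9855 0.0083]
N 1
[0.032, 0.022, -0.0] [-0.011, 0.016, -0.005]
```

Call:
arm_command(steps=[{"hand": 1, "travel": [0.032, 0, 0], "rotation": [-0.011, 0.016, -0.005]}, {"hand": 1, "travel": [0, 0, 0], "rotation": [0, 0, 0]}])

```text
time: 2.82
eef_pos: [0.5556, 0.3353, 0.0974]
tcp_rot: [-0.585, 0.395, -0.397, 0.587]
contact_force: [-0.2, 0.6, -0.2]
opening: 0.999
```

```bash
python3 - <<'E'
from plan import *
plan([.5545,.3332,.087],.38)
p,d=ctrl.read_camera("side");cv2.imwrite("pics/s2.png",cv2.resize(p[230:470,220:500],None,fx=2.5,fy=2.5))
E
```

```text
t 2.825 from [0.5556 0.3353 0.0974] jaw yaw 0.38237435319517266 tilt [ 0.0043  0.0017 -1.    ] F [-0.2441  0.5986 -0.2471] open 0.9985350152570555 q [ 0.3868  0.3941  1.7497 -0.      0.9933  0.0045]
N 1
[0.005, 0.035, -0.006] [-0.009, 0.005, -0.0]
```

View pics/s2.png

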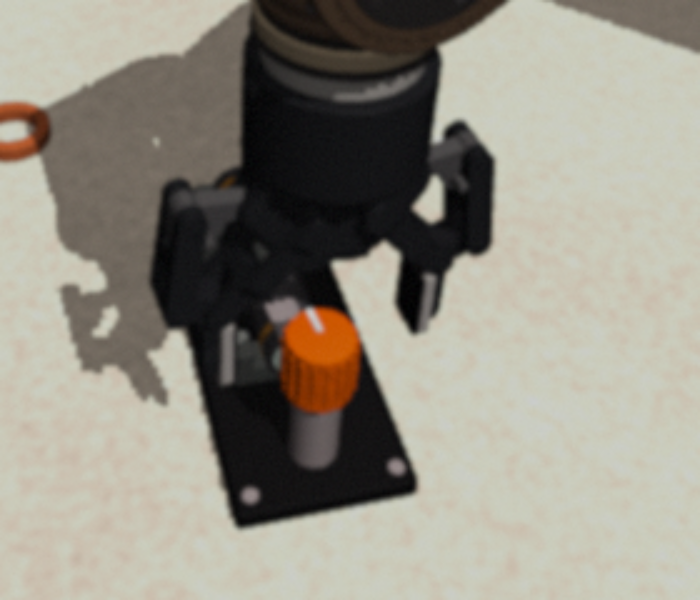

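```bash
python3 - <<'E'
from plan import *
for p in([.5556,.3353,.085],[.5552,.3343,.091],[.5556,.3353,.0724]): print((proj("side",p)-[220,230]+.5)*2.5-.5)
for i in range(3):
  s=ctrl.get_state();print(s['time'],s['eef_pos'],s['dq']); ctrl.read_camera("top")
plan([.5545,.3332,.087],.38)
p,d=ctrl.read_camera("top");cv2.imwrite("pics/t2.png",cv2.resize(p[210:320,120:280],None,fx=5,fy=5))
E
```

```text
[[318.3882 348.0443]]
[[319.9961 337.2194]]
[[316.9057 366.8982]]
2.875 [0.5559 0.3356 0.0979] [-0.0029  0.0002 -0.0029  0.002  -0.0085 -0.0007]
2.925 [0.5558 0.3355 0.0977] [-0.0027  0.005   0.0068 -0.0019  0.     -0.0006]
2.975 [0.5556 0.3354 0.0973] [-0.0026  0.0044  0.0073 -0.0016 -0.0016 -0.0003]
t 3.025 from [0.5554 0.3352 0.0969] jaw yaw 0.38228779765872273 tilt [ 0.0039  0.0018 -1.    ] F [-0.358   0.3896  0.2537] open 1.0044171973767284 q [0.3868 0.3945 1.7502 0.0002 0.9927 0.0044]
N 1
[0.005, 0.033, -0.005] [-0.008, 0.004, -0.0]
```

View pics/t2.png

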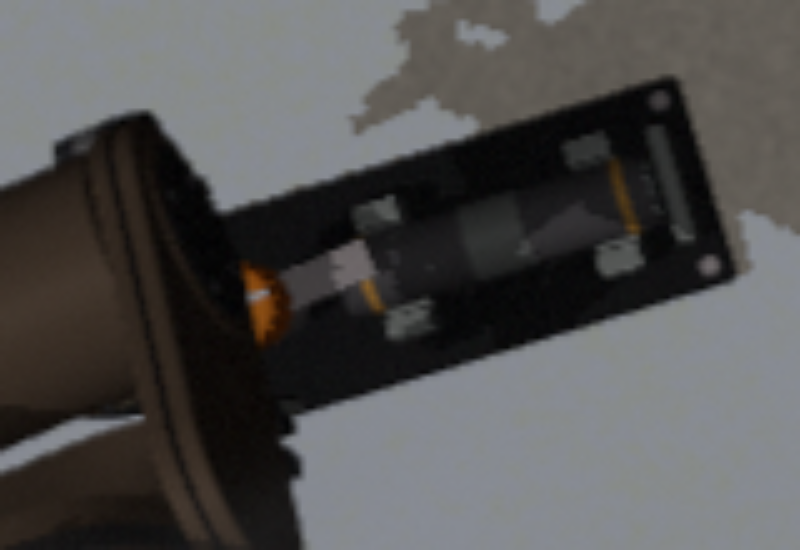

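Call:
arm_command(steps=[{"hand": 1, "travel": [0.005, 0.033, -0.005], "rotation": [-0.008, 0.004, 0]}, {"hand": 1, "travel": [0, 0, 0], "rotation": [0, 0, 0]}, {"hand": 0, "travel": [0, 0, 0], "rotation": [0, 0, 0]}, {"hand": 0, "travel": [0, 0, 0], "rotation": [0, 0, 0]}, {"hand": 0, "travel": [0, 0, 0], "rotation": [0, 0, 0]}, {"hand": 0, "travel": [0, 0, 0], "rotation": [0, 0, 0]}, {"hand": 0, "travel": [0, 0, 0], "rotation": [0, 0, 0]}], grip_force=30)

```text
time: 3.95
eef_pos: [0.5549, 0.333, 0.086]
tcp_rot: [-0.585, 0.397, -0.397, 0.586]
contact_force: [1.4, -0.1, -0.8]
opening: 0.389
```

```bash
python3 - <<'E'
from plan import *
plan([.5545,.3332,.087],.38)
E
```

```text
t 3.95 from [0.5549 0.333  0.086 ] jaw yaw 0.37950955196089475 tilt [ 0.0004  0.0003 -1.    ] F [ 1.4051 -0.059  -0.8399] open 0.38876431124525074 q [0.3838 0.4076 1.7554 0.0002 0.978  0.0042]
N 1
[-0.001, -0.003, -0.001] [-0.001, -0.001, -0.0]
```

Call:
arm_command(steps=[{"hand": 0, "travel": [0, 0, 0], "rotation": [0, -0.25, 0]}, {"hand": 0, "travel": [0, 0, 0], "rotation": [0, -0.25, 0]}, {"hand": 0, "travel": [0, 0, 0], "rotation": [0, -0.25, 0]}, {"hand": 0, "travel": [0, 0, 0], "rotation": [0, -0.25, 0]}])

```text
time: 4.45
eef_pos: [0.5555, 0.3334, 0.086]
tcp_rot: [-0.669, 0.226, -0.227, 0.671]
contact_force: [1.4, 2.0, -1.3]
opening: 0.386
```

```bash
python3 - <<'E'
from plan import *
plan([.5549,.333,.0865],.38+1.4)
print(ctrl.get_state()['wrist_torque'])
E
```

```text
t 4.45 from [0.5555 0.3334 0.086 ] jaw yaw 0.918675515142984 tilt [ 0.0024  0.0019 -1.    ] F [ 1.3855  1.9554 -1.2766] open 0.3857849427129377 q [ 0.3839  0.408   1.7549  0.001   0.9758 -0.5354]
N 6
[-0.0, -0.0, -0.0] [-0.001, -0.274, 0.001]
[-0.0, -0.0, -0.0] [-0.001, -0.274, 0.001]
[-0.0, -0.0, -0.0] [-0.001, -0.274, 0.001]
[-0.0, -0.0, -0.0] [-0.001, -0.274, 0.001]
[-0.0, -0.0, -0.0] [-0.001, -0.274, 0.001]
[-0.0, -0.0, -0.0] [-0.001, -0.274, 0.001]
[ 0.0547 -0.0724 -0.0606]
```

Call:
arm_command(steps=[{"hand": 0, "travel": [0, 0, 0], "rotation": [0, -0.27, 0]}, {"hand": 0, "travel": [0, 0, 0], "rotation": [0, -0.27, 0]}, {"hand": 0, "travel": [0, 0, 0], "rotation": [0, -0.27, 0]}, {"hand": 0, "travel": [0, 0, 0], "rotation": [0, -0.27, 0]}, {"hand": 0, "travel": [0, 0, 0], "rotation": [0, -0.27, 0]}, {"hand": 0, "travel": [0, 0, 0], "rotation": [0, -0.27, 0]}, {"hand": 0, "travel": [0, 0, 0], "rotation": [0, 0, 0]}])

```text
time: 5.32
eef_pos: [0.5558, 0.3347, 0.0861]
tcp_rot: [-0.701, -0.08, 0.077, 0.704]
contact_force: [1.1, -0.5, -0.0]
opening: 0.386
```

```bash
python3 - <<'E'
from plan import *
plan([.5549,.333,.0865],.38+1.4)
print(ctrl.get_state()['wrist_torque'])
p,d=ctrl.read_camera("side");cv2.imwrite("pics/s3.png",cv2.resize(p[230:470,220:500],None,fx=2.5,fy=2.5))
E
```

```text
t 5.325 from [0.5558 0.3347 0.0861] jaw yaw 1.7932633212013283 tilt [ 0.004   0.0041 -1.    ] F [ 1.0816 -0.5033 -0.0409] open 0.3861720585371674 q [ 0.385   0.4086  1.7541  0.0028  0.9737 -1.4098]
N 1
[-0.004, -0.001, -0.005] [-0.006, 0.025, 0.009]
[-0.1118 -0.0707  0.0108]
```

View pics/s3.png

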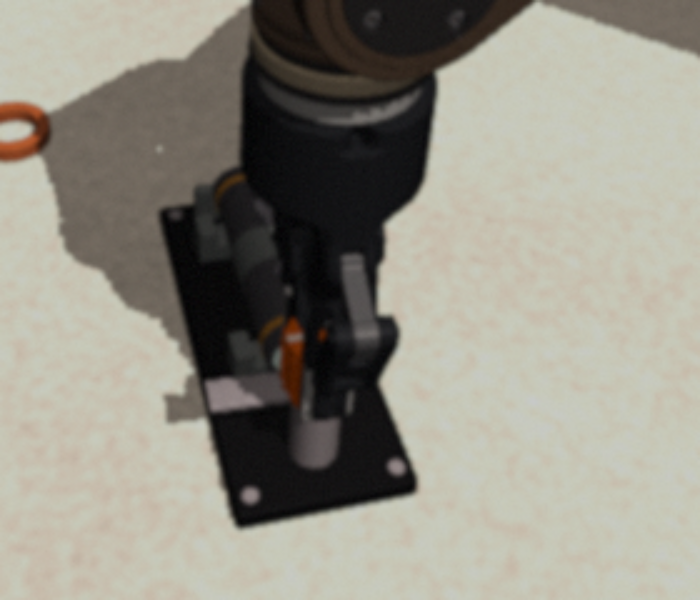

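The steel tab now points to cradle +x, at about (240,393), clear of the barrel end at (275,360). Next I release and rise.

Call:
arm_command(steps=[{"hand": 1, "travel": [0, 0, 0], "rotation": [0, 0, 0]}, {"hand": 1, "travel": [0, 0, 0], "rotation": [0, 0, 0]}, {"hand": 1, "travel": [0, -0.05, 0], "rotation": [0, 0, 0]}, {"hand": 1, "travel": [0, -0.12, 0], "rotation": [0, 0, 0]}, {"hand": 1, "travel": [0, -0.12, 0], "rotation": [0, 0, 0]}, {"hand": 1, "travel": [0, 0, 0], "rotation": [0, 0, 0]}])

```text
time: 6.12
eef_pos: [0.556, 0.3343, 0.1788]
tcp_rot: [-0.701, -0.079, 0.074, 0.704]
contact_force: [0.2, 0.4, -0.2]
opening: 0.996
```

```bash
python3 - <<'E'
from plan import *
plan([.5821,.2397,.165],.277)
E
```

```text
t 6.125 from [0.556  0.3343 0.1788] jaw yaw 1.7876619260213968 tilt [ 0.0054  0.0049 -1.    ] F [ 0.1559  0.3679 -0.2249] open 0.9959091832173914 q [ 0.3844  0.296   1.7117  0.0028  1.127  -1.4045]
N 10
[0.002, 0.004, -0.033] [-0.001, 0.289, 0.0]
[0.007, 0.005, -0.032] [-0.001, 0.289, 0.0]
[0.011, 0.005, -0.031] [-0.001, 0.289, 0.0]
[0.016, 0.005, -0.029] [-0.001, 0.289, 0.0]
[0.02, 0.005, -0.026] [-0.001, 0.289, 0.0]
[0.024, 0.005, -0.023] [-0.001, 0.289, 0.0]
[0.027, 0.005, -0.019] [-0.001, 0.289, 0.0]
[0.029, 0.005, -0.015] [-0.001, 0.289, 0.0]
[0.031, 0.005, -0.01] [-0.001, 0.289, 0.0]
[0.032, 0.005, -0.005] [-0.001, 0.289, 0.0]
```

Call:
arm_command(steps=[{"hand": 1, "travel": [0.002, 0.004, -0.033], "rotation": [0, 0.29, 0]}, {"hand": 1, "travel": [0.007, 0.005, -0.032], "rotation": [0, 0.29, 0]}, {"hand": 1, "travel": [0.011, 0.005, -0.031], "rotation": [0, 0.29, 0]}, {"hand": 1, "travel": [0.016, 0.005, -0.029], "rotation": [0, 0.29, 0]}, {"hand": 1, "travel": [0.02, 0.005, -0.026], "rotation": [0, 0.29, 0]}, {"hand": 1, "travel": [0.024, 0.005, -0.023], "rotation": [0, 0.29, 0]}, {"hand": 1, "travel": [0.027, 0.005, -0.019], "rotation": [0, 0.29, 0]}, {"hand": 1, "travel": [0.029, 0.005, -0.015], "rotation": [0, 0.29, 0]}, {"hand": 1, "travel": [0.031, 0.005, -0.01], "rotation": [0, 0.29, 0]}, {"hand": 1, "travel": [0.032, 0.005, -0.005], "rotation": [0, 0.29, 0]}, {"hand": 1, "travel": [0, 0, 0], "rotation": [0, 0, 0]}])

```text
time: 7.5
eef_pos: [0.5744, 0.2341, 0.1547]
tcp_rot: [0.553, -0.446, 0.44, -0.55]
contact_force: [0.1, -0.5, 0.4]
opening: 0.996
```

```bash
python3 - <<'E'
from plan import *
plan([.5821,.2397,.1],.277)
p,d=ctrl.read_camera("side");cv2.imwrite("pics/s4.png",cv2.resize(p[230:470,220:500],None,fx=2.5,fy=2.5))
E
```

```text
t 7.5 from [0.5744 0.2341 0.1547] jaw yaw 0.21712402826315477 tilt [-0.009   0.0012 -1.    ] F [ 0.121  -0.4549  0.3901] open 0.995777293009704 q [0.2224 0.2711 1.7908 0.0036 1.0882 0.0037]
N 2
[-0.006, 0.091, 0.015] [0.008, -0.057, -0.003]
[-0.006, 0.091, 0.015] [0.008, -0.057, -0.003]
```

View pics/s4.png

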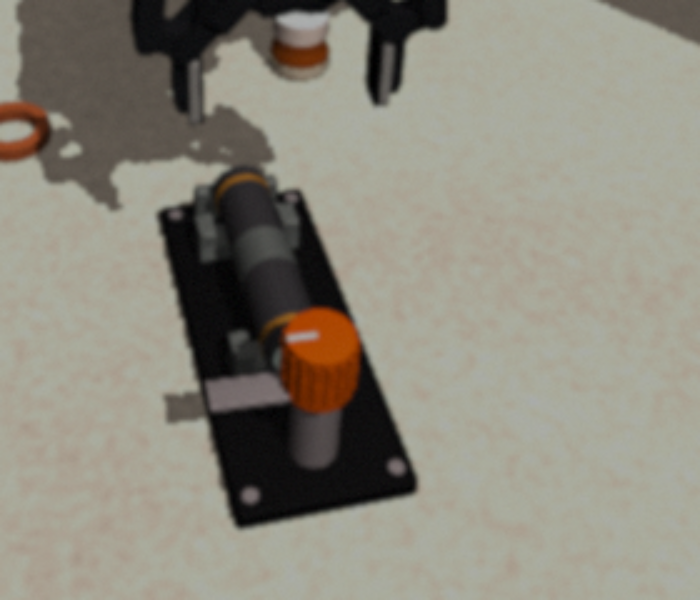

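The cap's marker and tab point left (cradle +x), and the barrel lies free around (265,250). I'll correct the pose before descending.

Call:
arm_command(steps=[{"hand": 1, "travel": [-0.012, 0.06, 0.03], "rotation": [0.016, -0.114, -0.006]}, {"hand": 1, "travel": [0, 0, 0], "rotation": [0, 0, 0]}, {"hand": 1, "travel": [0, 0, 0], "rotation": [0, 0, 0]}])

```text
time: 7.92
eef_pos: [0.5819, 0.2409, 0.1368]
tcp_rot: [-0.566, 0.424, -0.424, 0.566]
contact_force: [0.1, -0.2, -0.3]
opening: 1.001
```

```bash
python3 - <<'E'
from plan import *
plan([.5821,.2397,.1],.277)
p,d=ctrl.read_camera("side");cv2.imwrite("pics/s5.png",cv2.resize(p[230:470,220:500],None,fx=2.5,fy=2.5))
p,d=ctrl.read_camera("top");cv2.imwrite("pics/t5.png",cv2.resize(p[210:320,120:280],None,fx=5,fy=5))
E
```

```text
t 7.925 from [0.5819 0.2409 0.1368] jaw yaw 0.28421854111408507 tilt [ 0.0001  0.0007 -1.    ] F [ 0.0597 -0.1787 -0.2726] open 1.001076699764318 q [ 0.2314  0.3082  1.7805  0.0008  1.0527 -0.0532]
N 1
[0.004, 0.123, -0.001] [-0.0, 0.014, -0.001]
```

View pics/s5.png

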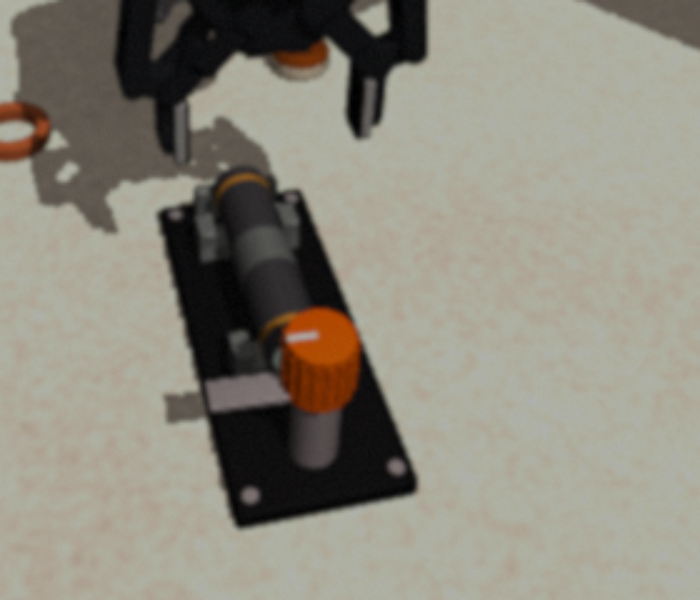

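View pics/t5.png

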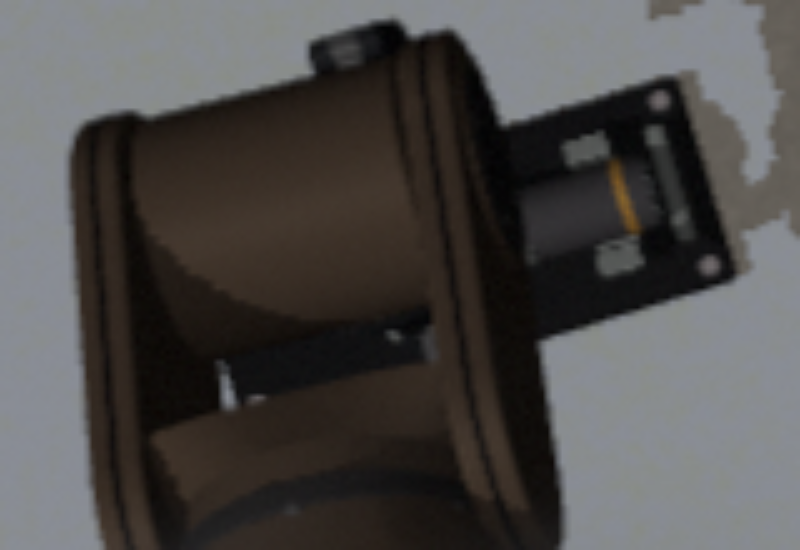

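Call:
arm_command(steps=[{"hand": 1, "travel": [0.004, 0.1, 0], "rotation": [0, 0.014, 0]}, {"hand": 1, "travel": [0, 0.1, 0], "rotation": [0, 0, 0]}, {"hand": 1, "travel": [0, 0.06, 0], "rotation": [0, 0, 0]}, {"hand": 1, "travel": [0, 0, 0], "rotation": [0, 0, 0]}, {"hand": 1, "travel": [0, 0, 0], "rotation": [0, 0, 0]}])

```text
time: 8.65
eef_pos: [0.5849, 0.2405, 0.0617]
tcp_rot: [-0.562, 0.425, -0.428, 0.567]
contact_force: [-0.1, 0.7, 0.0]
opening: 0.998
```

```bash
python3 - <<'E'
from plan import *
plan([.5821,.2397,.043],.277)
E
```

```text
t 8.65 from [0.5849 0.2405 0.0617] jaw yaw 0.2767099932270927 tilt [ 0.0078  0.0026 -1.    ] F [-0.0711  0.7284  0.0189] open 0.9975451585328569 q [ 0.2297  0.4114  1.8038  0.0009  0.9183 -0.0476]
N 1
[0.0, 0.062, -0.01] [-0.016, -0.001, -0.001]
```

Call:
arm_command(steps=[{"hand": 1, "travel": [0, 0.03, -0.01], "rotation": [-0.016, 0, 0]}, {"hand": 1, "travel": [0, 0.03, 0], "rotation": [0, 0, 0]}, {"hand": 1, "travel": [0, 0, 0], "rotation": [0, 0, 0]}, {"hand": 1, "travel": [0, 0, 0], "rotation": [0, 0, 0]}])

```text
time: 9.15
eef_pos: [0.5833, 0.2401, 0.0449]
tcp_rot: [-0.563, 0.426, -0.427, 0.565]
contact_force: [0.6, -0.1, 0.6]
opening: 1.001
```

```bash
python3 - <<'E'
from plan import *
plan([.5821,.2397,.043],.277)
E
```

```text
t 9.15 from [0.5833 0.2401 0.0449] jaw yaw 0.27680108368617 tilt [ 0.003  0.001 -1.   ] F [ 0.6385 -0.0792  0.6283] open 1.0008715833829873 q [ 0.2297  0.4356  1.8077  0.0004  0.8952 -0.0473]
N 1
[0.0, 0.006, -0.004] [-0.006, -0.0, -0.0]
```

Call:
arm_command(steps=[{"hand": 0, "travel": [0, 0.004, -0.004], "rotation": [-0.006, 0, 0]}, {"hand": 0, "travel": [0, 0, 0], "rotation": [0, 0, 0]}, {"hand": 0, "travel": [0, 0, 0], "rotation": [0, 0, 0]}, {"hand": 0, "travel": [0, 0, 0], "rotation": [0, 0, 0]}, {"hand": 0, "travel": [0, 0, 0], "rotation": [0, 0, 0]}, {"hand": 0, "travel": [0, 0, 0], "rotation": [0, 0, 0]}], grip_force=50)

```text
time: 9.9
eef_pos: [0.5826, 0.2398, 0.0443]
tcp_rot: [-0.564, 0.426, -0.426, 0.565]
contact_force: [-0.7, -0.1, 0.4]
opening: 0.359
```

```bash
python3 - <<'E'
from plan import *
plan([.5821,.2397,.043],.277)
p,d=ctrl.read_camera("side");cv2.imwrite("pics/s6.png",cv2.resize(p[230:470,220:500],None,fx=2.5,fy=2.5))
E
```

```text
t 9.9 from [0.5826 0.2398 0.0443] jaw yaw 0.2768362493754202 tilt [ 0.001   0.0004 -1.    ] F [-0.7463 -0.1017  0.3688] open 0.3591137862598963 q [ 0.2297  0.4359  1.8085  0.0002  0.8961 -0.0473]
N 1
[0.0, 0.004, -0.002] [-0.002, -0.0, -0.0]
```

View pics/s6.png

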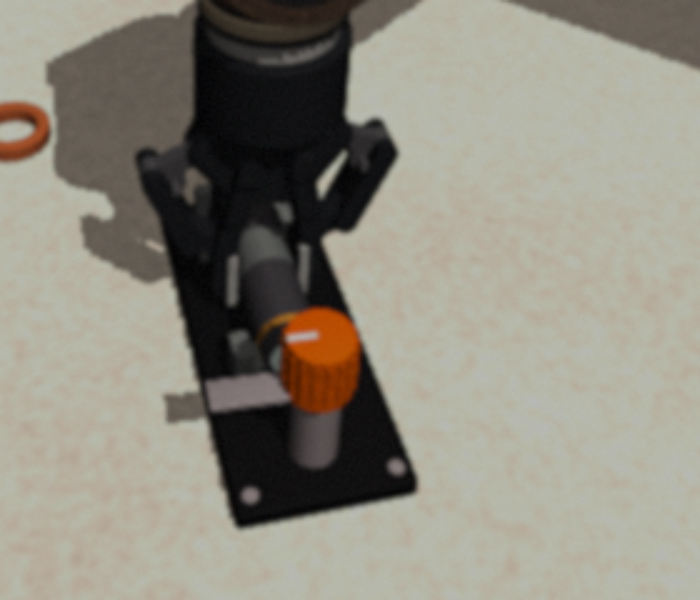

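Call:
arm_command(steps=[{"hand": 0, "travel": [0, -0.03, 0], "rotation": [0, 0, 0]}, {"hand": 0, "travel": [0, -0.07, 0], "rotation": [0, 0, 0]}, {"hand": 0, "travel": [0, -0.1, 0], "rotation": [0, 0, 0]}, {"hand": 0, "travel": [0, -0.1, 0], "rotation": [0, 0, 0]}, {"hand": 0, "travel": [0, -0.1, 0], "rotation": [0, 0, 0]}, {"hand": 0, "travel": [0, 0, 0], "rotation": [0, 0, 0]}, {"hand": 0, "travel": [0, 0, 0], "rotation": [0, 0, 0]}])

```text
time: 10.82
eef_pos: [0.5806, 0.2395, 0.1708]
tcp_rot: [0.565, -0.427, 0.426, -0.564]
contact_force: [-1.2, -0.4, -3.2]
opening: 0.356
```

```bash
python3 - <<'E'
from plan import *
plan([.4815,-.2107,.16],-.17,smax=.045)
p,d=ctrl.read_camera("side");cv2.imwrite("pics/s7.png",cv2.resize(p[130:470,180:500],None,fx=2,fy=2))
E
```

```text
t 10.825 from [0.5806 0.2395 0.1708] jaw yaw 0.27694134624629463 tilt [-0.0017 -0.0002 -1.    ] F [-1.2427 -0.3784 -3.1972] open 0.3560462010975206 q [ 0.2298  0.266   1.7648  0.0002  1.1125 -0.0472]
N 11
[0.123, 0.003, -0.066] [0.0, 0.078, 0.0]
[0.126, 0.003, -0.061] [0.0, 0.078, 0.0]
[0.128, 0.003, -0.056] [0.0, 0.078, 0.0]
[0.13, 0.003, -0.051] [0.0, 0.078, 0.0]
[0.132, 0.003, -0.045] [0.0, 0.078, 0.0]
[0.134, 0.003, -0.04] [0.0, 0.078, 0.0]
[0.135, 0.003, -0.035] [0.0, 0.078, 0.0]
[0.137, 0.003, -0.029] [0.0, 0.078, 0.0]
[0.138, 0.003, -0.023] [0.0, 0.078, 0.0]
[0.139, 0.003, -0.018] [0.0, 0.078, 0.0]
[0.139, 0.003, -0.012] [0.0, 0.078, 0.0]
```

View pics/s7.png

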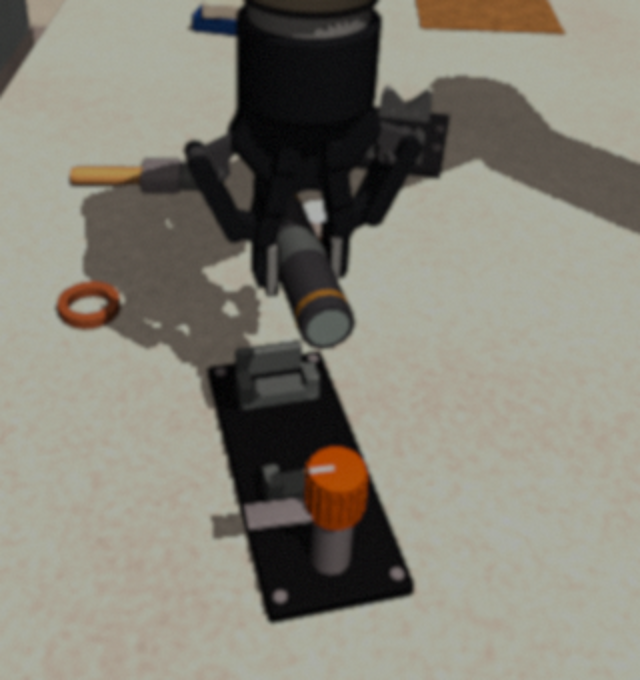

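The barrel is held clear of the cradle, with its near end at about (328,325), and the tab is still open.

Call:
arm_command(steps=[{"hand": 0, "travel": [0.1, 0.003, -0.054], "rotation": [0, 0.078, 0]}, {"hand": 0, "travel": [0.126, 0.003, -0.061], "rotation": [0, 0.078, 0]}, {"hand": 0, "travel": [0.128, 0.003, -0.056], "rotation": [0, 0.078, 0]}, {"hand": 0, "travel": [0.13, 0.003, -0.051], "rotation": [0, 0.078, 0]}, {"hand": 0, "travel": [0.132, 0.003, -0.045], "rotation": [0, 0.078, 0]}, {"hand": 0, "travel": [0.134, 0.003, -0.04], "rotation": [0, 0.078, 0]}, {"hand": 0, "travel": [0.135, 0.003, -0.035], "rotation": [0, 0.078, 0]}, {"hand": 0, "travel": [0.137, 0.003, -0.029], "rotation": [0, 0.078, 0]}, {"hand": 0, "travel": [0.138, 0.003, -0.023], "rotation": [0, 0.078, 0]}, {"hand": 0, "travel": [0.139, 0.003, -0.018], "rotation": [0, 0.078, 0]}, {"hand": 0, "travel": [0.08, 0.003, -0.006], "rotation": [0, 0.05, 0]}, {"hand": 0, "travel": [0, 0, 0], "rotation": [0, 0, 0]}, {"hand": 0, "travel": [0, 0, 0], "rotation": [0, 0, 0]}])

```text
time: 12.5
eef_pos: [0.471, -0.1949, 0.1416]
tcp_rot: [-0.462, 0.551, -0.531, 0.449]
contact_force: [0.2, 0.9, -3.5]
opening: 0.358
```

```bash
python3 - <<'E'
from plan import *
plan([.4815,-.2107,.11],-.17)
E
```

```text
t 12.5 from [ 0.471  -0.1949  0.1416] jaw yaw -0.17082558666708458 tilt [-0.0324  0.009  -0.9994] F [ 0.2474  0.8552 -3.4597] open 0.357756944758145 q [-0.587   0.0674  2.0528 -0.012   1.0534 -0.41  ]
N 1
[0.046, 0.104, 0.047] [0.064, -0.002, -0.007]
```

Call:
arm_command(steps=[{"hand": 0, "travel": [0.046, 0.02, 0.047], "rotation": [0.064, 0, -0.007]}, {"hand": 0, "travel": [0, 0.06, 0], "rotation": [0, 0, 0]}, {"hand": 0, "travel": [0, 0, 0], "rotation": [0, 0, 0]}, {"hand": 0, "travel": [0, 0, 0], "rotation": [0, 0, 0]}])

```text
time: 13.0
eef_pos: [0.4819, -0.2062, 0.1139]
tcp_rot: [-0.457, 0.542, -0.538, 0.457]
contact_force: [-1.0, -0.2, -1.7]
opening: 0.359
```

```bash
python3 - <<'E'
from plan import *
plan([.4815,-.2107,.09],-.17)
p,d=ctrl.read_camera("side");cv2.imwrite("pics/s8.png",cv2.resize(p[90:240,290:490],None,fx=4,fy=4,interpolation=cv2.INTER_CUBIC))
p,d=ctrl.read_camera("top");cv2.imwrite("pics/t8.png",cv2.resize(p[230:370,370:530],None,fx=4,fy=4,interpolation=cv2.INTER_CUBIC))
E
```

```text
t 13.0 from [ 0.4819 -0.2062  0.1139] jaw yaw -0.16576627538658562 tilt [-0.0038  0.0037 -1.    ] F [-0.9922 -0.2162 -1.7053] open 0.35876648491760815 q [-0.5985  0.1258  2.0479  0.0011  0.9732 -0.4333]
N 1
[0.015, 0.08, 0.002] [0.008, 0.008, -0.006]
```

View pics/s8.png

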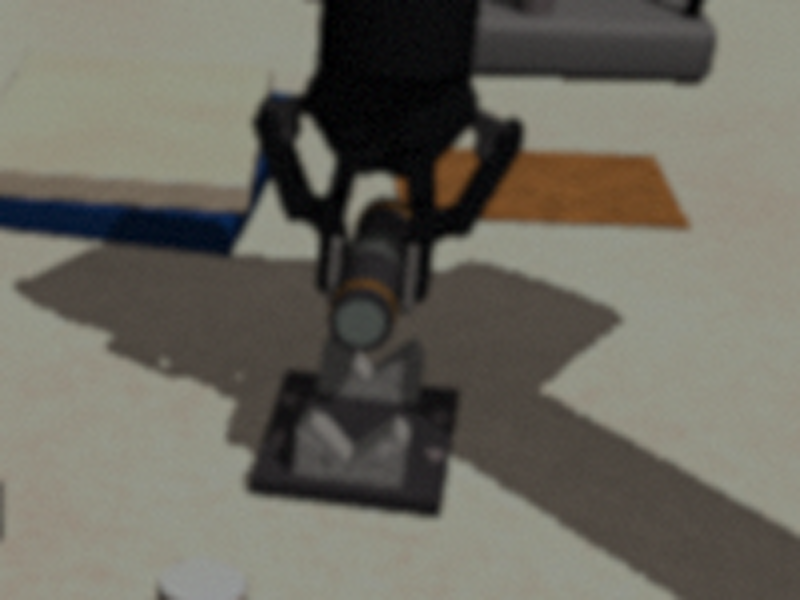

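View pics/t8.png

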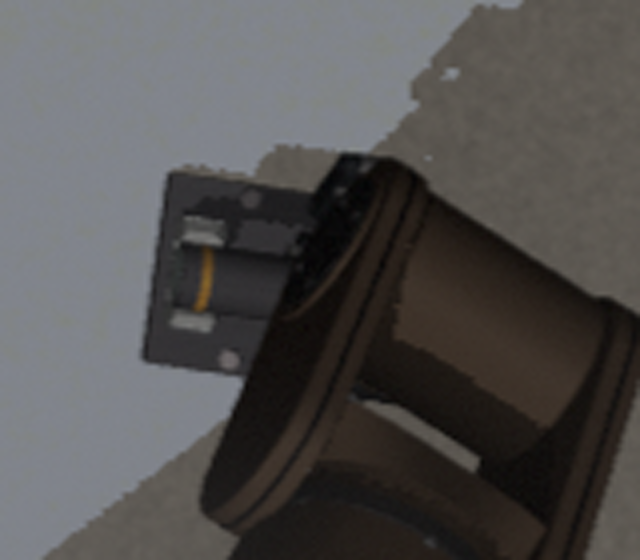

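The barrel is above the V: its near end is at (362,318) in the side crop, over a V at about (362,450). Descending in stages.

Call:
arm_command(steps=[{"hand": 0, "travel": [0.015, 0.05, 0.002], "rotation": [0.008, 0.008, -0.006]}, {"hand": 0, "travel": [0, 0.06, 0], "rotation": [0, 0, 0]}, {"hand": 0, "travel": [0, 0.03, 0], "rotation": [0, 0, 0]}, {"hand": 0, "travel": [0, 0, 0], "rotation": [0, 0, 0]}, {"hand": 0, "travel": [0, 0, 0], "rotation": [0, 0, 0]}, {"hand": 0, "travel": [0, 0, 0], "rotation": [0, 0, 0]}])

```text
time: 13.85
eef_pos: [0.4821, -0.2119, 0.0707]
tcp_rot: [0.455, -0.54, 0.542, -0.456]
contact_force: [0.4, -0.4, -2.1]
opening: 0.36
```

```bash
python3 - <<'E'
from plan import *
plan([.4815,-.2107,.057],-.17)
p,d=ctrl.read_camera("side");np.savez("s9.npz",p=p,d=d);cv2.imwrite("pics/s9.png",cv2.resize(p[150:230,340:430],None,fx=7,fy=7,interpolation=cv2.INTER_CUBIC))
p,d=ctrl.read_camera("top");np.savez("t9.npz",p=p,d=d);cv2.imwrite("pics/t9.png",cv2.resize(p[250:350,380:500],None,fx=5,fy=5,interpolation=cv2.INTER_CUBIC))
E
```

```text
t 13.85 from [ 0.4821 -0.2119  0.0707] jaw yaw -0.17066551884111392 tilt [ 0.0022 -0.0023 -1.    ] F [ 0.4248 -0.408  -2.061 ] open 0.3603850452496517 q [-0.6067  0.1981  2.0611 -0.0008  0.8794 -0.4355]
N 1
[-0.004, 0.046, -0.003] [-0.005, -0.001, 0.004]
```

View pics/s9.png

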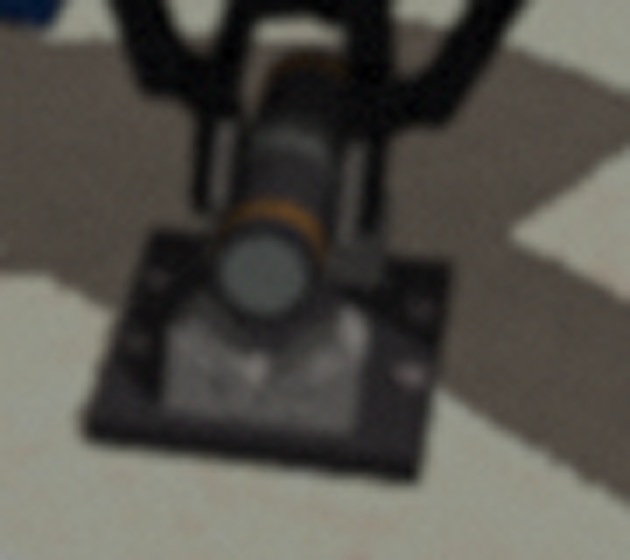

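View pics/t9.png

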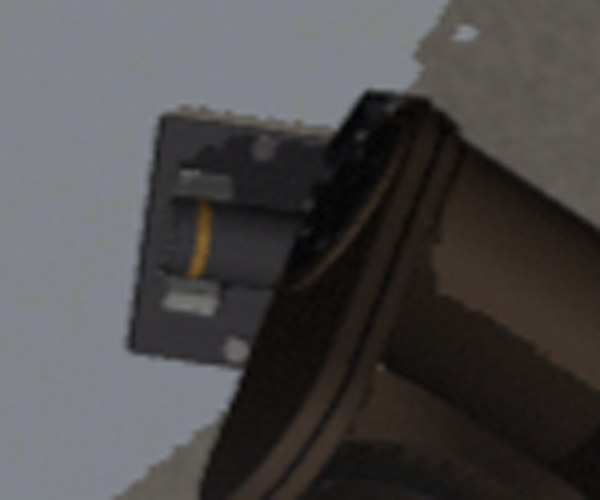

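```bash
python3 - <<'E'
from plan import *
th=-.1707;R=np.array([[np.cos(th),-np.sin(th)],[np.sin(th),np.cos(th)]])
L=np.array([.4821,-.2119])
def uv(n,q,z,x0,y0,s): return (proj(n,[*(R@np.array(q)+L),z])[0]-[x0,y0]+.5)*s-.5
print("side lens end",uv("side",(0,.065),.0644,340,150,7)," V front bottom",uv("side",(0,.058),.0224,340,150,7),uv("side",(.028,.058),.0436,340,150,7),uv("side",(-.028,.058),.0436,340,150,7),"foot corners",uv("side",(.05,.065),.012,340,150,7),uv("side",(-.05,.065),.012,340,150,7))
for q,z in(((.016,.055),.0644),((-.016,.055),.0644),((.028,.048),.0436),((-.028,.048),.0436),((.05,.065),.012),((-.05,.065),.012)): print("top",q,uv("top",q,z,380,250,5))
E
```

```text
side lens end [265.3756 281.1831]  V front bottom [255.3926 397.9619] [166.3067 322.6043] [358.188  346.0737] foot corners [ 81.7567 418.7331] [420.0707 461.9435]
top (0.016, 0.055) [193.3113 195.9555]
top (-0.016, 0.055) [182.14   276.0225]
top (0.028, 0.048) [205.0975 167.3875]
top (-0.028, 0.048) [185.9232 304.9521]
top (0.05, 0.065) [157.703  107.1966]
top (-0.05, 0.065) [124.1551 346.1618]
```

Call:
arm_command(steps=[{"hand": 0, "travel": [-0.003, 0.015, -0.003], "rotation": [-0.005, 0, 0.004]}, {"hand": 0, "travel": [0, 0.02, 0], "rotation": [0, 0, 0]}, {"hand": 0, "travel": [0, 0, 0], "rotation": [0, 0, 0]}, {"hand": 0, "travel": [0, 0, 0], "rotation": [0, 0, 0]}, {"hand": 0, "travel": [0, 0, 0], "rotation": [0, 0, 0]}])

```text
time: 14.58
eef_pos: [0.4816, -0.2109, 0.06]
tcp_rot: [0.455, -0.541, 0.541, -0.456]
contact_force: [0.1, 0.2, -2.6]
opening: 0.356
```

```bash
python3 - <<'E'
from plan import *
plan([.4812,-.2107,.0513],-.17)
E
```

```text
t 14.575 from [ 0.4816 -0.2109  0.06  ] jaw yaw -0.17046509304315516 tilt [ 0.0006 -0.0002 -1.    ] F [ 0.0783  0.2406 -2.6405] open 0.35595679806773584 q [-0.6059  0.2162  2.0643  0.0002  0.8604 -0.4356]
N 1
[-0.0, 0.029, -0.002] [-0.001, -0.001, 0.0]
```

Call:
arm_command(steps=[{"hand": 0, "travel": [0, 0.01, -0.001], "rotation": [0, 0, 0]}, {"hand": 0, "travel": [0, 0.008, 0], "rotation": [0, 0, 0]}, {"hand": 0, "travel": [0, 0, 0], "rotation": [0, 0, 0]}, {"hand": 0, "travel": [0, 0, 0], "rotation": [0, 0, 0]}])

```text
time: 15.08
eef_pos: [0.4814, -0.2109, 0.0543]
tcp_rot: [0.455, -0.54, 0.541, -0.456]
contact_force: [-0.7, 0.7, -1.3]
opening: 0.36
```

Call:
arm_command(steps=[{"hand": 0, "travel": [0, 0.006, 0], "rotation": [0, 0, 0]}, {"hand": 0, "travel": [0, 0, 0], "rotation": [0, 0, 0]}])

```text
time: 15.32
eef_pos: [0.4815, -0.211, 0.0525]
tcp_rot: [0.455, -0.54, 0.541, -0.456]
contact_force: [-0.3, -0.1, -2.4]
opening: 0.357
```

Call:
arm_command(steps=[{"hand": 0, "travel": [0, 0.004, 0], "rotation": [0, 0, 0]}, {"hand": 0, "travel": [0, 0, 0], "rotation": [0, 0, 0]}])

```text
time: 15.58
eef_pos: [0.4814, -0.2111, 0.0523]
tcp_rot: [-0.456, 0.541, -0.541, 0.456]
contact_force: [-0.3, 0.1, -2.2]
opening: 0.358
```

Call:
arm_command(steps=[{"hand": 0, "travel": [0, 0.004, 0], "rotation": [0, 0, 0]}, {"hand": 0, "travel": [0, 0, 0], "rotation": [0, 0, 0]}])

```text
time: 15.82
eef_pos: [0.4813, -0.2111, 0.0522]
tcp_rot: [-0.456, 0.541, -0.54, 0.455]
contact_force: [-0.9, 0.8, -2.2]
opening: 0.36
```

Call:
arm_command(steps=[{"hand": 0, "travel": [0, 0.006, 0], "rotation": [0, 0, 0]}])

```text
time: 15.95
eef_pos: [0.4813, -0.2111, 0.0519]
tcp_rot: [-0.456, 0.542, -0.54, 0.455]
contact_force: [-8.7, 4.0, 18.3]
opening: 0.356
```

Call:
arm_command(steps=[{"hand": 0, "travel": [0, 0.01, 0], "rotation": [0, 0, 0]}])

```text
time: 16.08
eef_pos: [0.4814, -0.2112, 0.0518]
tcp_rot: [-0.457, 0.543, -0.538, 0.455]
contact_force: [-12.7, 6.2, 27.3]
opening: 0.359
```

Call:
arm_command(steps=[{"hand": 0, "travel": [0, 0, 0], "rotation": [0, 0, 0]}, {"hand": 0, "travel": [0, 0, 0], "rotation": [0, 0, 0]}])

```text
time: 16.32
eef_pos: [0.4816, -0.2113, 0.0525]
tcp_rot: [-0.457, 0.542, -0.539, 0.455]
contact_force: [-1.8, 0.5, -0.8]
opening: 0.357
```

```bash
python3 - <<'E'
from plan import *
plan([.4812,-.2107,.0513],-.17)
print(ctrl.get_state()['wrist_torque'])
E
```

```text
t 16.325 from [ 0.4816 -0.2113  0.0525] jaw yaw -0.1690820656705567 tilt [-0.0052  0.0019 -1.    ] F [-1.7663  0.5304 -0.7901] open 0.3572974898362007 q [-0.6059  0.2326  2.0622 -0.0019  0.8523 -0.4356]
N 1
[-0.002, 0.004, -0.002] [0.01, 0.002, -0.002]
[ 0.0487  0.1802 -0.056 ]
```

Call:
arm_command(steps=[{"hand": 0, "travel": [0, -0.003, -0.003], "rotation": [0.01, 0, -0.002]}, {"hand": 0, "travel": [0, 0, 0], "rotation": [0, 0, 0]}])

```text
time: 16.58
eef_pos: [0.4806, -0.2111, 0.0523]
tcp_rot: [0.456, -0.54, 0.541, -0.456]
contact_force: [1.4, -0.8, -1.6]
opening: 0.361
```

Call:
arm_command(steps=[{"hand": 0, "travel": [0, 0.005, -0.001], "rotation": [0, 0, 0]}])

```text
time: 16.7
eef_pos: [0.4804, -0.2111, 0.0512]
tcp_rot: [0.456, -0.54, 0.541, -0.456]
contact_force: [-3.6, 2.8, 11.4]
opening: 0.356
```

```bash
python3 - <<'E'
from plan import *
for i in range(4):
  s=ctrl.get_state();f=s['contact_force'];print(s['time'],s['eef_pos'],f,"V-x",f[0]*.985-f[1]*.17,Ro.from_quat(s['tcp_rot']).as_matrix()[:,1],s['wrist_torque']);ctrl.read_camera("top")
plan([.4812,-.2107,.0513],-.17)
E
```

```text
16.7 [ 0.4804 -0.2111  0.0512] [-3.6432  2.8193 11.4081] V-x -4.067833991997874 [ 0.0004  0.     -1.    ] [ 0.3377  0.6107 -0.0685]
16.75 [ 0.4804 -0.2111  0.0513] [-1.8401  0.7974  2.4722] V-x -1.9480737215008679 [ 0.0002  0.0002 -1.    ] [ 0.2048  0.2602 -0.0963]
16.8 [ 0.4804 -0.2111  0.0513] [-2.0548  1.9295  2.925 ] V-x -2.352005547622764 [ 0.0003  0.0001 -1.    ] [ 0.1799  0.3336 -0.0322]
16.85 [ 0.4804 -0.2111  0.0513] [-1.8917  1.1824  3.3647] V-x -2.0643562204540067 [ 0.0005 -0.     -1.    ] [ 0.2037  0.335  -0.0686]
t 16.9 from [ 0.4804 -0.2111  0.0512] jaw yaw -0.16949262846246 tilt [ 0.0005 -0.     -1.    ] F [-2.0436  1.6216  4.3109] open 0.3573014169290436 q [-0.6076  0.2299  2.0683  0.0003  0.8429 -0.4384]
N 1
[-0.002, -0.0, 0.002] [-0.001, 0.001, -0.0]
```

Call:
arm_command(steps=[{"hand": 0, "travel": [0, 0.003, -0.001], "rotation": [0, 0, 0]}])

```text
time: 17.02
eef_pos: [0.4804, -0.2111, 0.0512]
tcp_rot: [0.456, -0.54, 0.541, -0.456]
contact_force: [-2.8, 3.2, 8.3]
opening: 0.355
```

```bash
python3 - <<'E'
from plan import *
for i in range(6):
  s=ctrl.get_state();f=s['contact_force'];print(s['time'],s['eef_pos'],f,"V-x",f[0]*.985-f[1]*.17,Ro.from_quat(s['tcp_rot']).as_matrix()[:,1],s['wrist_torque']);ctrl.read_camera("top")
plan([.4812,-.2107,.0513],-.17)
E
```

```text
17.025 [ 0.4804 -0.2111  0.0512] [-2.8433  3.1839  8.2647] V-x -3.341887772919043 [ 0.0006  0.0002 -1.    ] [ 0.4215  0.545  -0.0303]
17.075 [ 0.4805 -0.2111  0.0513] [-2.2441  2.4579  7.0906] V-x -2.62830902091679 [ 0.0007  0.0001 -1.    ] [ 0.2919  0.4703 -0.0712]
17.125 [ 0.4804 -0.2111  0.0512] [-2.6855  2.1341  6.6693] V-x -3.008024350696699 [ 0.0007  0.0001 -1.    ] [ 0.3621  0.4892 -0.0321]
17.175 [ 0.4804 -0.2111  0.0512] [-2.7421  2.1288  6.3805] V-x -3.0628476653621024 [ 0.0007  0.0001 -1.    ] [ 0.3072  0.4465 -0.0481]
17.225 [ 0.4804 -0.2111  0.0512] [-2.3184  2.0812  6.5881] V-x -2.637454522256447 [ 0.0007  0.     -1.    ] [ 0.3654  0.4681 -0.0208]
17.275 [ 0.4804 -0.2111  0.0512] [-3.8163  2.1397  6.3535] V-x -4.122822377422727 [ 0.0007  0.0001 -1.    ] [ 0.2998  0.4688 -0.0805]
t 17.325 from [ 0.4804 -0.2111  0.0512] jaw yaw -0.16957729294186208 tilt [ 0.0007  0.0001 -1.    ] F [-1.8195  2.2576  5.7344] open 0.3577128423584678 q [-0.6077  0.2299  2.0684  0.0006  0.8427 -0.4385]
N 1
[-0.002, -0.0, 0.002] [-0.001, 0.001, -0.0]
```

Call:
arm_command(steps=[{"hand": 0, "travel": [0, 0.004, -0.003], "rotation": [0, 0, 0]}])

```text
time: 17.45
eef_pos: [0.4804, -0.2111, 0.0512]
tcp_rot: [0.455, -0.54, 0.541, -0.456]
contact_force: [-1.5, 3.0, 7.1]
opening: 0.356
```

```bash
python3 - <<'E'
from plan import *
for i in range(6):
  s=ctrl.get_state();f=s['contact_force'];print(s['time'],s['eef_pos'],f,"V-x",f[0]*.985-f[1]*.17,Ro.from_quat(s['tcp_rot']).as_matrix()[:,1],s['wrist_torque']);p,d=ctrl.read_camera("side" if i%2 else "top");cv2.imwrite(f"pics/f{i}.png",cv2.resize(p[150:230,340:430] if i%2 else p[250:350,380:500],None,fx=6,fy=6,interpolation=cv2.INTER_CUBIC))
E
```

```text
17.45 [ 0.4804 -0.2111  0.0512] [-1.4662  3.0378  7.0601] V-x -1.9606676957491702 [ 0.0023 -0.0002 -1.    ] [ 0.4588  0.2293 -0.0622]
17.5 [ 0.4804 -0.2111  0.0512] [-1.8613  2.4188  6.2393] V-x -2.244620258819609 [ 0.0024 -0.0002 -1.    ] [ 0.4226  0.2943 -0.0437]
17.55 [ 0.4804 -0.2111  0.0512] [-1.1404  2.7144  6.6997] V-x -1.584782482251717 [ 0.0023 -0.0002 -1.    ] [ 0.3693  0.2754 -0.0505]
17.6 [ 0.4804 -0.2111  0.0512] [-2.4529  2.2417  6.6571] V-x -2.7971532728780755 [ 0.0022 -0.0002 -1.    ] [ 0.4319  0.2879 -0.0738]
17.65 [ 0.4804 -0.2111  0.0513] [-2.0929  2.127   6.3138] V-x -2.4230618753294273 [ 0.0023 -0.0003 -1.    ] [ 0.357   0.3111 -0.1229]
17.7 [ 0.4804 -0.2111  0.0512] [-2.1447  2.5167  6.7916] V-x -2.5404167668292628 [ 0.0023 -0.0002 -1.    ] [ 0.4329  0.3353 -0.0773]
```

View pics/f5.png

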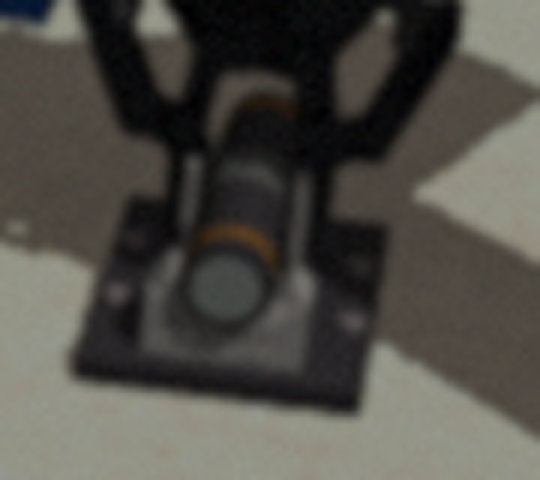

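View pics/f4.png

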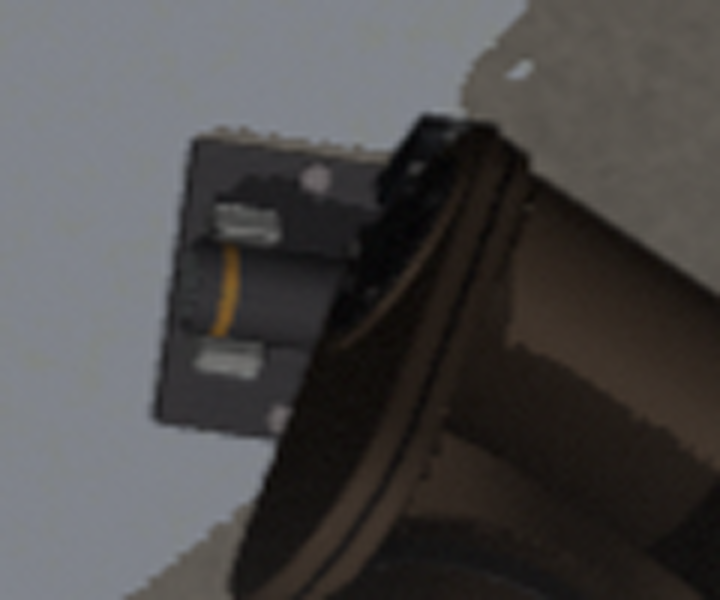

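The barrel is seated and centred between the saddle halves: in the top crop the brass ring's midline is at row 290, and so is the saddles'. I'll press slightly more for about 10 N.

Call:
arm_command(steps=[{"hand": 0, "travel": [0, 0.006, -0.003], "rotation": [-0.003, 0, 0]}])

```text
time: 17.88
eef_pos: [0.4804, -0.2111, 0.0512]
tcp_rot: [0.455, -0.54, 0.541, -0.456]
contact_force: [-3.7, 4.4, 13.1]
opening: 0.356
```

```bash
python3 - <<'E'
from plan import *
for i in range(6):
  s=ctrl.get_state();f=s['contact_force'];print(s['time'],s['eef_pos'],f,"V-x",f[0]*.985-f[1]*.17,Ro.from_quat(s['tcp_rot']).as_matrix()[:,1],s['wrist_torque']);p,d=ctrl.read_camera("side")
cv2.imwrite("pics/end.png",p)
E
```

```text
17.875 [ 0.4804 -0.2111  0.0512] [-3.6741  4.404  13.0676] V-x -4.367663466462028 [ 0.0019  0.     -1.    ] [ 0.6424  0.6447 -0.0921]
17.925 [ 0.4804 -0.2111  0.0512] [-3.0802  3.9047 11.2962] V-x -3.6977645675909168 [ 0.0018  0.     -1.    ] [ 0.5802  0.5229 -0.0731]
17.975 [ 0.4804 -0.2111  0.0512] [-3.6284  3.474   9.8991] V-x -4.1645615265885985 [ 0.0019 -0.     -1.    ] [ 0.5139  0.5692 -0.0085]
18.025 [ 0.4804 -0.2111  0.0512] [-3.5526  3.5695 10.6164] V-x -4.1061005882595705 [ 0.0019 -0.     -1.    ] [ 0.5426  0.5252 -0.095 ]
18.075 [ 0.4804 -0.2111  0.0512] [-3.0414  2.9203 10.8294] V-x -3.492255137145269 [ 0.0019 -0.0001 -1.    ] [ 0.5384  0.5061 -0.0672]
18.125 [ 0.4804 -0.2111  0.0512] [-3.4735  3.5051  9.9824] V-x -4.017267312605294 [ 0.0019 -0.0001 -1.    ] [ 0.4906  0.6119 -0.0405]
```

View pics/end.png

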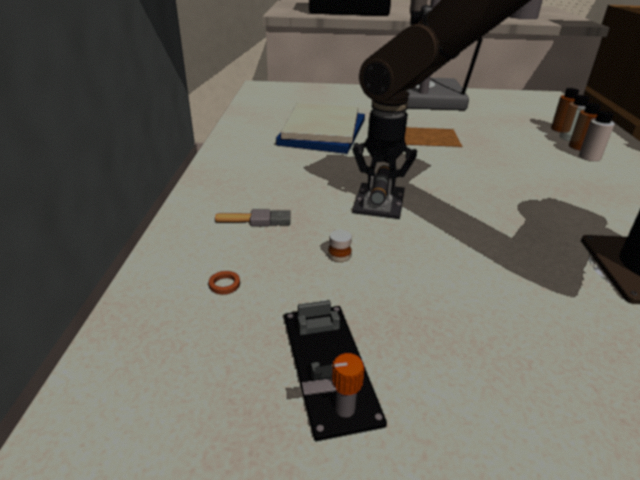

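The side view shows the barrel held in the V at (378,190). The cap's tab is open, and the jar (340,246), ring (224,283) and brush (255,217) have not moved. Force is steady at about 10 N, so I'm handing in.

```bash
python3 -c "
from plant import ctrl
print(ctrl.sign_off())"
```

```text
the job is handed in; nothing more can be done
None
```

I twisted the cap open, moved the barrel into the V-block, and handed the job in at about 18 s with the gripper still pressing it down. Sign-off gives no verdict, so these are my own last readings:

- **Cap:** I turned it about 1.4 rad from roughly 0.1 rad. The last side picture shows the tab pointing to the cradle's +x, well clear of where the barrel lay.
- **Barrel position:** In the top view it sits midway between the saddle halves. Taking the barrel as still where it was gripped, its axis is about 45 mm up and within about 1 mm of the estimated V-block centre in both directions. The jaws line up with the V to within about 0.005 rad.
- **Press:** The steady downward push was 10–11 N; adding the barrel's weight, about 12.5 N bears on the V. The sideways force was about 4 N, so I estimate roughly 6 N on the near faces and 12 N on the far ones. These face forces are worked out from the wrist reading, not measured directly.
- **Bystanders:** The jar, ring and brush look unmoved in the last side picture.

**Checks that failed or disagreed:**
- **First press too hard:** It reached about 30 N on the V and leaned to one side, with an estimated 31 N on the far faces against the 45 N limit. I backed off, shifted about 1 mm and pressed again. The remaining 4 N sideways force means the two sides are still not evenly loaded.
- **Camera offset:** The two cameras disagreed by about 2–3 mm. I settled this using the robot's own position when it gripped the cap and the barrel.

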